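# Load a laser module into its lever-locked test socket

### The job

Lift the loose lid off the carrier box by its knob and lay it flat on the bench, knob up. Then take the laser module out of the carrier, lower it fully home into the pocket of the test socket with its barrel in the slotted end, and swing the locking lever over it until it is fully shut. Do not drop the lid or the module, and leave the jar, the lens and the dish standing where they are.

Things in the scene. Friction and masses are not known exactly. Their poses are not given: they have to be found in the camera images.
- carrier: Grey open-topped box fixed to the bench, 142 (x) x 78 (y) x 45 high, walls and floor 4 thick; origin: centre of its underside, z up. Inside, two black ridges (x = -24 to 12, 29 apart, tops at height 34, 2 above the module's top) flank the module's long sides, so in here it can be gripped only by its two ends (along x). (Lengths in mm.)
- lid: Loose grey lid lying on the carrier: plate 146 (x) x 82 (y) x 4 thick over a 124 x 60 x 5 plug that sits inside the carrier's rim with about 5 play. Origin at the centre of the plug's underside (40 above the bench when on the carrier), z up through the knob. 120 g. (Lengths in mm.)
- lid_knob (a point): Grip point of the lid's black round knob, on its axis, 22 above the lid's origin. Knob: 22 in diameter, widest part from 19 to 31 above the lid's origin (10 to 22 above the plate), with a narrower neck below. (Lengths in mm.)
- module: Laser module: brass-coloured block 50 (x) x 26 (y) x 28 high with a steel barrel (12 diameter, 10 long, axis 19 above the underside) on its +x end; 60 long in all, about 120 g. Origin: centre of the block's underside, x towards the barrel, z up. It lies on the carrier's floor, 4 above the bench, under the lid, x roughly as the carrier's. (Lengths in mm.)
- socket: Dark steel test socket fixed to the bench: plate 104 (x) x 70 (y) x 22 high; origin: centre of its underside. Central pocket 51.6 (x) x 27.6 (y), 10 deep. At +x two posts (x 28 to 42, |y| 7.5 to 17.5, tops at 54) leave a slot for the barrel; at -x a block (x -50 to -28, top at 40) bears the lever. These leave no room for fingers at the module's ends, only at its long sides. (Lengths in mm.)
- socket_seat (a point): Centre of the pocket's floor, 12 above the bench, axes as the socket's. The module is fully home when its origin is here with its x along the socket's x; then it stands 18 proud of the plate. (Lengths in mm.)
- lever (a joint): Aluminium locking lever's angle, rad: 0 = shut (bar along the socket's +x, over the module), growing as it opens towards the socket's +y, at most 2.5. Vertical pivot, firm friction (about 3 N at the handle), stays where it is left. Bar 12 wide, 7 thick, 54 long from the pivot, underside 42 above the bench: 2 above a seated module; it strikes one not home. (Lengths in mm.)
- lever_pivot (a point): On the lever's vertical pivot axis, 39 from the pocket's centre along the socket's -x, 41 above the bench. A round hub of radius 9 there rises to 55 above the bench. (Lengths in mm.)
- lever_grip (a point): On the lever's upright black round handle, 13 in diameter, 46 from the pivot, standing on the bar from 49 to 85 above the bench; this point lies 76 above the bench. (Lengths in mm.)
- jar: Bystander: amber glass jar with black cap, 48 in diameter, 60 high; origin at the centre of its underside. (Lengths in mm.)
- lens: Bystander: black capped lens, 42 in diameter, 34 high, upright; origin at the centre of its underside. (Lengths in mm.)
- dish: Bystander: small steel dish, 60 in diameter, 26 high; origin at the centre of its underside. (Lengths in mm.)

How it is judged:
By the outcome, as a careful person would: the job done as asked, in the order asked, and still so for the second after the job is handed in, with the robot touching nothing.
It also fails if it takes over 72 s, if anything falls off the work surface, if the arm or the gripper's body presses on something with over 40 N, if the wrist force passes 120 N, or if a joint passes its speed limit or range.

### The arm

A 6-joint arm with a two-finger parallel gripper is mounted at the origin on the work surface. World frame = base frame: x ahead of the robot, y to its left, z up, the work surface at z = 0. Lengths are in m, angles in rad, forces in N, time in s.
With the tool pointing down it reaches from about 0.3 to 0.875 m from the base axis. Payload 6.4 kg.
Tool frame: the origin (TCP) lies midway between the tips of the shut fingers; the grasp point (between the pads) lies 19 mm behind it; z points along the fingers, y is the line along which they close (so a half turn about z gives the same grasp; the last joint's range is limited). The gripper opens to 85 mm and grips with 20 to 120 N. Pads are 22 mm wide; open, the fingers measure 114 mm over their backs; the gripper's body (76 mm by 85 mm) begins 54 mm behind the grasp point. The pads swing forward as they close: fully open they stand 13 mm farther back than shut.
Start: joints at [-1.467, 0.181, 1.607, -0, 1.354, -0.206], TCP at [0.175, -0.548, 0.231] pointing down, gripper open.
Joint ranges: [-2.99, 2.99], [-0.89, 2.07], [0.3, 2.58], [-1.14, 4.28], [0, 2.63], [-3.12, 3.12]. Speed limits (rad/s): [2.57, 2.57, 3.01, 3.14, 3.14, 3.14].

### API

Orientations are given as a unit quaternion [w, x, y, z].
In Python, from station import robot gives the robot as it stands. Calls block until the motion is done:
- robot.reach(position, orientation): joint-space move of the TCP to a pose.
- robot.line_to(position, vel=0.15, attitude=None, until_force=None): straight line of the TCP; attitude=None keeps the orientation; vel is the mean speed in m/s. With until_force (N) it stops when the force on the tool has changed by that much, and returns True; else False.
- robot.goto_joints(angles): joint-space move.
- robot.command_gripper(opening, force=None): finger opening in m; force is the grip in N (None keeps the last); returns when the fingers have stopped.
- robot.wait(seconds).
- robot.inverse_kinematics(position, orientation): joint angles nearest the present ones, or None.
- robot.camera(name): name is "scene" or "top"; returns a dict with "frame" (384x512x3 uint8, blue, green, red), "fov_y" (degrees; the focal length in pixels is half the picture's height over the tangent of half this angle, whatever the lens; pixels are square), "cx", "cy" (the principal point, pixels), "pose" (4x4, takes a point from camera to world coordinates). Camera axes: x right, y down, z forward; pixel columns grow to the right and rows downward; lengths in m; the calibration is good to about 2 mm. A picture is of the moment at which its call begins. There is no depth.
A pose or a line that the arm cannot do raises robot.MotionError and nothing moves.
- robot.finish_job(): hands the job in; it is judged then, once.
Readings, each from a call of its own:
- robot.read_time(): time.
- robot.read_q(): joint angles.
- robot.read_dq(): joint speeds.
- robot.read_joint_torque(): joint torques, N m.
- robot.read_eef_pos(): TCP position.
- robot.read_tool_rot(): TCP orientation.
- robot.read_ft_force(): force on the tool from outside, world axes, zero at the start.
- robot.read_wrist_torque(): the same for the moment, N m.
- robot.read_gripper_width(): finger opening in m.
- robot.read_gripper_force(): force on a finger pad.
Only numpy, scipy, OpenCV 4.12 (cv2) and the standard library are available. Lean on these libraries where they do the work, as an engineer would, in place of code of your own. Each camera call takes 0.05 s, during which the arm holds its last target. There are 200 camera calls.

## Working session

There is one attempt and no reset: what is moved stays moved. The work goes in short steps, each a Python script; the robot and the scene stay as the last script left them, time stands still between calls to the robot, and variables do not carry over. Pictures are saved under pics/ and viewed, at most 10 in all, crops included, and the job is handed in when it is done.

```bash
ls; mkdir -p pics; python3 - <<'E'
from station import robot
import cv2,numpy as np
for n in ("scene","top"):
    c=robot.camera(n); cv2.imwrite(f"pics/{n}0.png",c["frame"]); np.save(f"pics/{n}0.npy",c["pose"])
    print(n,c["fov_y"],c["cx"],c["cy"],c["pose"].round(4).tolist())
a=cv2.imread("pics/scene0.png");b=cv2.imread("pics/top0.png")
print(robot.read_tool_rot(),robot.read_time())
E
```

```text
pics
scene 53.1860873645077 256.5827985917355 192.21084860122838 [[0.2373, 0.694, -0.6797, 1.3316], [0.9714, -0.1651, 0.1706, -0.0849], [0.0061, -0.7008, -0.7134, 0.8303], [0.0, 0.0, 0.0, 1.0]]
top 56.56195166532618 256.8330869749065 190.94173502610232 [[0.0093, -0.9961, 0.0874, 0.5553], [-0.9999, -0.0101, -0.0084, 0.1141], [0.0093, -0.0873, -0.9961, 0.9811], [0.0, 0.0, 0.0, 1.0]]
[-8.17513388e-04  9.88026972e-01  1.54279068e-01  5.47920113e-05] 0.1
```

```bash
python3 - <<'E'
import cv2
for n in("scene","top"):
    a=cv2.imread(f"pics/{n}0.png"); cv2.imwrite(f"pics/{n}0b.png",cv2.resize(a,(800,600),interpolation=cv2.INTER_CUBIC))
E
```

```text
(no output)
```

View pics/top0b.png

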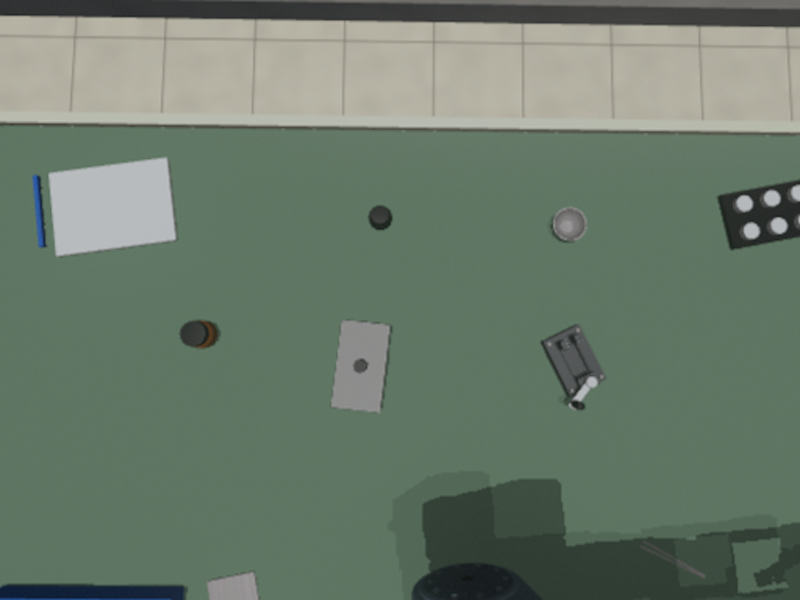

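View pics/scene0b.png

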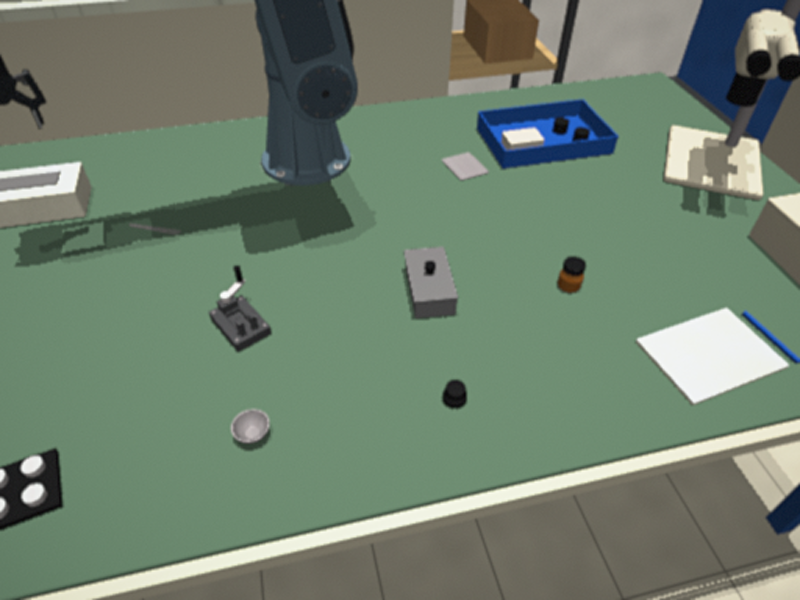

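Top view (800x600): lid at (361,366), knob on it. Socket is at (573,362) with its posts at the upper left (565,343); lever open with the hub near (592,383) and the handle near (577,403). Jar (199,334), lens (380,217), dish (569,225). The scene view agrees. Next I measure the lid and look at the socket up close.

```bash
cat > h.py <<'E'
import cv2,numpy as np
from station import robot
def cast(c,px,z):
    """pixels (N,2) -> world points on plane z"""
    f=c["frame"].shape[0]/2/np.tan(np.radians(c["fov_y"])/2)
    px=np.atleast_2d(np.asarray(px,float))
    d=np.c_[(px-[c["cx"],c["cy"]])/f,np.ones(len(px))]@c["pose"][:3,:3].T
    o=c["pose"][:3,3]
    return o+d*((z-o[2])/d[:,2])[:,None]
def proj(c,P):
    f=c["frame"].shape[0]/2/np.tan(np.radians(c["fov_y"])/2)
    q=(np.atleast_2d(P)-c["pose"][:3,3])@c["pose"][:3,:3]
    return q[:,:2]/q[:,2:]*f+[c["cx"],c["cy"]]
def blob(mask,roi):
    """largest contour in roi (x0,y0,x1,y1)"""
    m=np.zeros_like(mask);x0,y0,x1,y1=roi;m[y0:y1,x0:x1]=mask[y0:y1,x0:x1]
    k=cv2.findContours(m,cv2.RETR_EXTERNAL,cv2.CHAIN_APPROX_NONE)[0]
    return max(k,key=cv2.contourArea)
def cen(k):
    m=cv2.moments(k);return np.array([m["m10"],m["m01"]])/m["m00"]
def down(yaw):
    """tool down, closing axis (tool y) at world angle yaw (mod pi)"""
    # tool x = (cos a, sin a,0), y=(sin a,-cos a,0), z=-Z ; a=yaw+pi/2
    a=yaw+np.pi/2
    return np.array([0,np.cos(a/2),np.sin(a/2),0])
E
python3 - <<'E'
from h import *
c=robot.camera("top");s=robot.camera("scene");a=c["frame"].astype(int)
notgreen=((a[...,1]-a[...,2])<12).astype(np.uint8)*255
k=blob(notgreen,(200,195,260,275));r=cv2.minAreaRect(k)
P=cast(c,cv2.boxPoints(r),.049);print("lid",P.round(4).tolist(),"cen",P.mean(0).round(4),[np.linalg.norm(P[i]-P[(i+1)%4]).round(4) for i in range(4)])
g=c["frame"].max(2);kb=blob(((g<90)*255).astype(np.uint8),(215,220,248,248))
print("knob",cv2.boundingRect(kb),cast(c,cen(kb),.071))
for n,roi,z in(("jar",(105,195,148,232),.06),("lens",(228,125,258,152),.034),("dish",(345,125,385,160),.026)):
    print(n,cast(c,cen(blob(notgreen,roi)),z).round(3),cv2.boundingRect(blob(notgreen,roi)))
k=blob(notgreen,(335,195,400,270));P=cast(c,cv2.boxPoints(cv2.minAreaRect(k)),.022);print("sock",cv2.minAreaRect(k),P.round(3).tolist())
A=cv2.resize(c["frame"][200:270,335:400],None,fx=8,fy=8,interpolation=cv2.INTER_CUBIC)
cv2.imwrite("pics/sockt.png",cv2.convertScaleAbs(A,alpha=1.6))
A=cv2.resize(s["frame"][160:232,125:185],None,fx=8,fy=8,interpolation=cv2.INTER_CUBIC)
cv2.imwrite("pics/socks.png",cv2.convertScaleAbs(A,alpha=1.6))
E
```

```text
lid [[0.4566, 0.2222, 0.049], [0.6026, 0.2078, 0.049], [0.5936, 0.1236, 0.049], [0.4476, 0.1392, 0.049]] cen [0.5251 0.1732 0.049 ] [np.float64(0.1468), np.float64(0.0847), np.float64(0.1468), np.float64(0.0835)]
knob (227, 230, 8, 8) [[0.52586097 0.17221676 0.071     ]]
jar [[0.575 0.438 0.06 ]] (115, 205, 25, 18)
lens [[0.779 0.144 0.034]] (236, 132, 15, 15)
dish [[ 0.773 -0.186  0.026]] (354, 132, 22, 23)
sock ((368.90521240234375, 235.11207580566406), (50.815589904785156, 28.624805450439453), 66.80140686035156) [[0.571, -0.134, 0.022], [0.601, -0.205, 0.022], [0.477, -0.256, 0.022], [0.447, -0.185, 0.022]]
```

View pics/sockt.png

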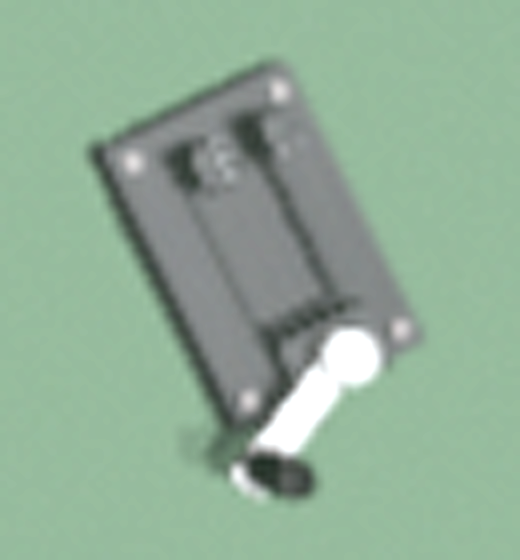

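View pics/socks.png

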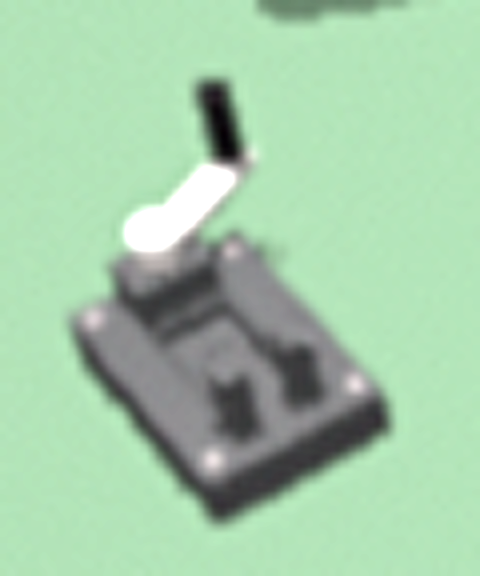

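Socket view: four bright screws at crop pixels (132,162), (279,91), (402,330), (248,401), so their mean and edges give the socket pose. The posts are at the upper left, so socket +x points up-left. The lever is open past 90°, with the hub at (352,356) and the handle top at (295,478). Lid size matches (147x84), so I'll measure the socket and move the lid now.

```bash
cat > sock.py <<'E'
from h import *
def refine(c,px,r=3):
    g=c["frame"].min(2).astype(float);out=[]
    for x,y in px:
        xi,yi=int(round(x)),int(round(y));w=g[yi-r:yi+r+1,xi-r:xi+r+1];w=np.clip(w-np.median(w)-15,0,None)
        Y,X=np.mgrid[yi-r:yi+r+1,xi-r:xi+r+1];out.append(((w*X).sum()/w.sum(),(w*Y).sum()/w.sum()))
    return np.array(out)
E
python3 - <<'E'
from sock import *
c=robot.camera("top");s=robot.camera("scene")
up=lambda L,o:[((x+.5)/8-.5+o[0],(y+.5)/8-.5+o[1]) for x,y in L]
T=up([(132,162),(279,91),(402,330),(248,401)],(335,200))   # +y+x, -y+x, -y-x, +y-x
S=up([(355,384),(212,460),(92,320),(233,250)],(125,160)) # order checked below
for n,cam,L in(("top",c,T),("scene",s,S)):
    P=cast(cam,refine(cam,L,2),.022)[:,:2]
    print(n,P.round(4).tolist(),P.mean(0).round(4),[np.linalg.norm(P[i]-P[(i+1)%4]).round(4) for i in range(4)])
    d=(P[0]+P[1]-P[2]-P[3]);e=P[0]+P[3]-P[1]-P[2];print(np.arctan2(d[1],d[0]),np.arctan2(-e[0],e[1]))
print("hub",cast(c,up([(352,356)],(335,200)),.055),"handle top",cast(c,up([(295,478)],(335,200)),.085))
print("scene hub",cast(s,up([(152,228)],(125,160)),.052),"handle top",cast(s,up([(212,84)],(125,160)),.085))

q=down(np.pi/2-.1);k=np.array([.5256,.1727])
robot.reach([*k,.15],q);robot.line_to([*k,.051],vel=.08,until_force=8)
print(robot.read_eef_pos(),robot.read_ft_force())
robot.command_gripper(.0,40);print("w",robot.read_gripper_width(),robot.read_gripper_force(),robot.read_q().round(2))
robot.line_to([*k,.13],vel=.1);print("w",robot.read_gripper_width(),robot.read_ft_force(),robot.read_time())
for n in("scene","top"): cv2.imwrite(f"pics/{n}1.png",robot.camera(n)["frame"])
A=cv2.imread("pics/scene1.png");cv2.imwrite("pics/s1.png",cv2.resize(A[100:260,190:390],None,fx=3,fy=3))
E
```

```text
top [[0.5643, -0.1483], [0.5888, -0.1978], [0.5097, -0.237], [0.4858, -0.1856]] [ 0.5371 -0.1922] [np.float64(0.0553), np.float64(0.0882), np.float64(0.0567), np.float64(0.087)]
0.45162949316301765 0.4475104459984426
scene [[0.563, -0.1481], [0.5872, -0.1988], [0.5083, -0.2373], [0.4849, -0.186]] [ 0.5359 -0.1926] [np.float64(0.0562), np.float64(0.0878), np.float64(0.0564), np.float64(0.0868)]
0.45318273403538706 0.4352935679277307
hub [[ 0.50215473 -0.20905854  0.055     ]] handle top [[ 0.46613606 -0.18004408  0.085     ]]
scene hub [[ 0.49878422 -0.21016244  0.052     ]] handle top [[ 0.46421626 -0.18117314  0.085     ]]
[0.5261355  0.17277827 0.05161403] [0.19166903 0.29360001 0.2406463 ]
w 0.01998183702564723 39.05577031429857 [ 0.1   0.36  1.78 -0.    0.99 -1.37]
w 0.0200671256284196 [-0.87402301  0.40496836 -2.15476216] 6.075
```

View pics/s1.png

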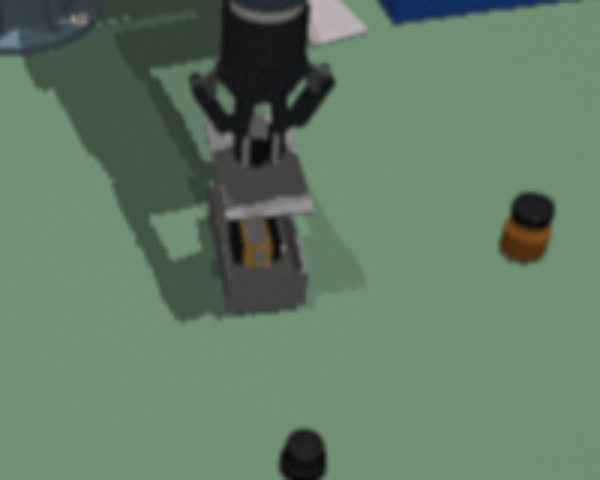

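The knob is gripped (width 20 mm) and the lid is up. The module is visible inside with the brass block near (257,240). The lid may be pitched slightly, so I lower it with force feedback.

```bash
python3 - <<'E'
from h import *
q=down(np.pi/2-.1);k=[.40,.36]
robot.line_to([*k,.13],vel=.15,attitude=q)
print("w",robot.read_gripper_width(),robot.read_ft_force())
print(robot.line_to([*k,.025],vel=.1,until_force=4),robot.read_eef_pos())
print(robot.line_to([*k,.0112],vel=.03,until_force=9),robot.read_eef_pos(),robot.read_ft_force())
robot.command_gripper(.06);robot.wait(.2)
robot.line_to([*k,.12],vel=.15);print(robot.read_time())
robot.reach([.40,.10,.25],q)
for n in("scene","top"):
    c=robot.camera(n);cv2.imwrite(f"pics/{n}2.png",c["frame"])
a=cv2.imread("pics/scene2.png");b=cv2.imread("pics/top2.png")
A=cv2.resize(a[115:245,225:385],(640,520),interpolation=cv2.INTER_CUBIC)
B=cv2.resize(b[185:285,150:280],(780,600),interpolation=cv2.INTER_CUBIC)
cv2.imwrite("pics/s2.png",A);cv2.imwrite("pics/t2.png",B);print(robot.read_time())
E
```

```text
w 0.0200147318833918 [ 0.08685806  0.32565682 -0.58113719]
False [0.40058738 0.36035221 0.02569381]
True [0.39979892 0.35985714 0.01128175] [-0.35773359  0.09146761  4.89246691]
11.05
12.2667
```

View pics/s2.png

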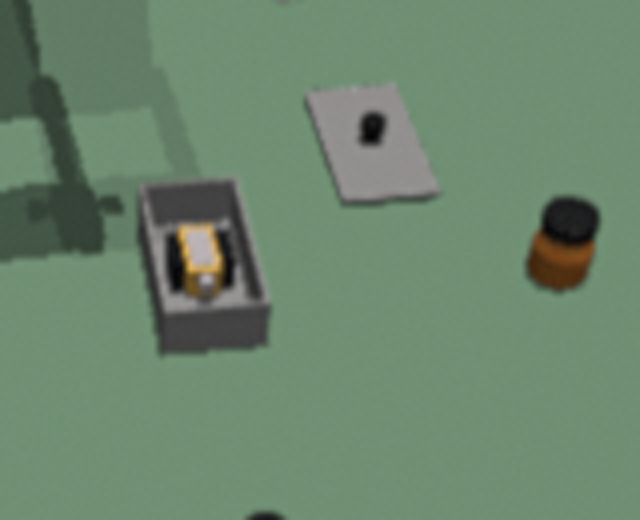

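View pics/t2.png

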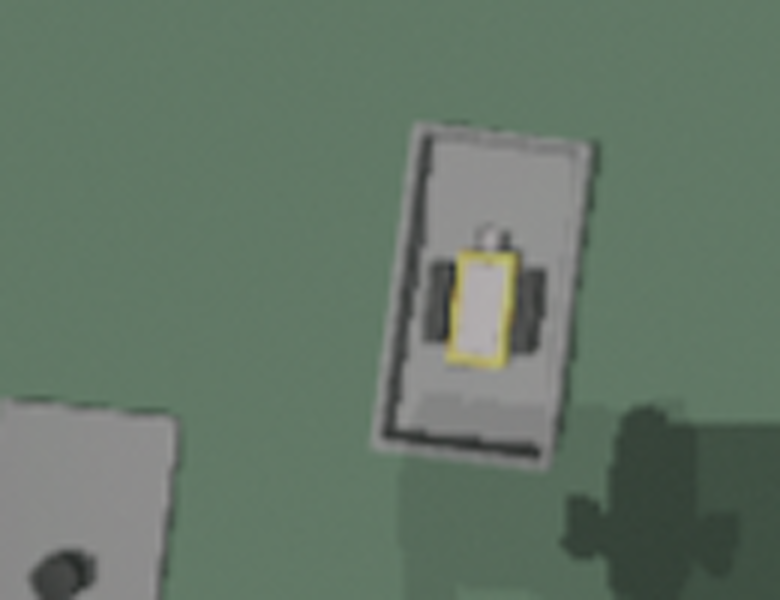

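The lid lies flat, knob up. In the top crop the module's corners are about (460,250), (520,256), (506,368), (446,362), with the barrel pointing up (+x). Next I measure it, grip it by its ends, and set it down between carrier and socket already turned to the socket's yaw.

```bash
cat >> h.py <<'E'
def module(c,roi,ztop):
    """yellow rim outline -> centre, yaw (mod pi), sides"""
    h=cv2.cvtColor(c["frame"],cv2.COLOR_BGR2HSV);m=cv2.inRange(h,(15,70,60),(40,255,255))
    m2=np.zeros_like(m);x0,y0,x1,y1=roi;m2[y0:y1,x0:x1]=m[y0:y1,x0:x1]
    P=cast(c,cv2.boxPoints(cv2.minAreaRect(cv2.findNonZero(m2))),ztop)[:,:2]
    e=[P[1]-P[0],P[2]-P[1]];e=max(e,key=np.linalg.norm);y=np.arctan2(e[1],e[0]);y=(y+np.pi/2)%np.pi-np.pi/2
    return P.mean(0),y,[np.linalg.norm(P[i]-P[i-1]).round(4) for i in(1,2)]
E
python3 - <<'E'
from h import *
c=robot.camera("top");m,yaw,sz=module(c,(215,215,250,255),.032)
print(m,yaw,sz)
assert abs(yaw+.1)<.12 and np.hypot(*(m-[.53,.173]))<.03
u=np.array([np.cos(yaw),np.sin(yaw)]);g=m+.005*u
q=down(yaw);robot.command_gripper(.078,40)
robot.reach([*g,.13],q);print(robot.read_q().round(2))
print(robot.line_to([*g,.005],vel=.08,until_force=8),robot.read_eef_pos())
robot.command_gripper(0,40);print("w",robot.read_gripper_width(),robot.read_gripper_force(),robot.read_ft_force())
robot.line_to([*g,.03],vel=.06);print("w",robot.read_gripper_width(),robot.read_ft_force())
robot.line_to([*g,.12],vel=.1);print("w",robot.read_gripper_width(),robot.read_ft_force(),robot.read_time())
E
```

```text
[0.51872216 0.17590352] -0.10808460289158583 [np.float64(0.0497), np.float64(0.0279)]
[ 0.11  0.24  1.75 -0.    1.15  0.22]
False [0.52415822 0.17539972 0.00554198]
w 0.05918719224004203 43.245424032211304 [-1.73622103  0.40357901  5.59798648]
w 0.058860398080418465 [-0.11298163 -0.13145098 -1.76433388]
w 0.0587984986535964 [ 0.11730318 -0.32073517 -1.15383103] 17.8
```

```bash
python3 - <<'E'
from h import *
Y=.449;q=down(Y);u=np.array([np.cos(Y),np.sin(Y)]);m=np.array([.50,.0]);g=m+.005*u
robot.line_to([*g,.12],vel=.15,attitude=q)
robot.line_to([*g,.012],vel=.1,until_force=6)
print(robot.line_to([*g,-.002],vel=.03,until_force=5),robot.read_eef_pos(),robot.read_ft_force())
e=robot.read_eef_pos()
robot.command_gripper(.078);robot.line_to([*g,.12],vel=.15)
robot.reach([.40,.12,.25],q)
c=robot.camera("top");s=robot.camera("scene");cv2.imwrite("pics/top3.png",c["frame"])
print("expected",e[:2]-.005*u,"seen",module(c,(255,190,330,265),.028),"scene",module(s,(170,140,260,240),.028),robot.read_time())
A=s["frame"][110:240,120:300];cv2.imwrite("pics/s3.png",cv2.resize(A,(720,520),interpolation=cv2.INTER_CUBIC))
E
```

```text
True [0.50504057 0.0020463  0.00164529] [-0.71727778  0.07948845  4.80174313]
expected [ 5.00536158e-01 -1.24028200e-04] seen (array([5.00483232e-01, 4.33348920e-04]), np.float64(0.46803729514353165), [np.float64(0.0286), np.float64(0.0516)]) scene (array([ 0.51057356, -0.00184559]), np.float64(0.41089328249868684), [np.float64(0.0439), np.float64(0.0762)]) 22.95
```

View pics/s3.png

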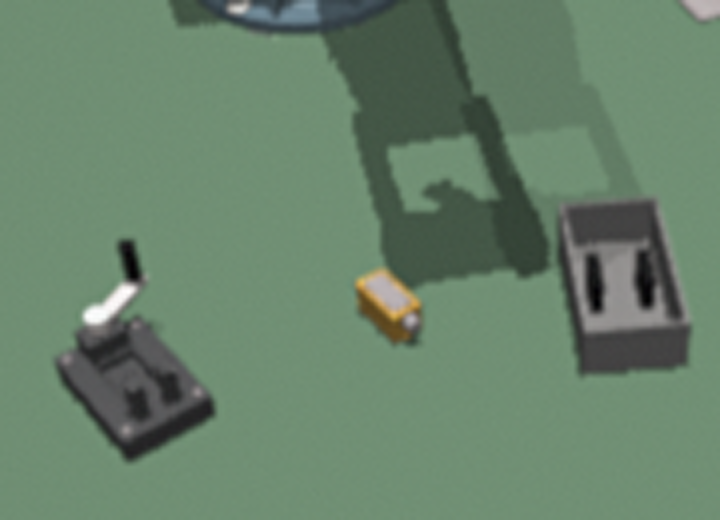

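The module stands upright on the bench at the expected spot, with the barrel pointing towards lower right (socket +x). The top camera agrees with the robot to 0.6 mm. Now I grip its long sides and insert by feel.

```bash
python3 - <<'E'
from h import *
Y=.449;m=np.array([.5005,-.0001])
qs=[down(Y+np.pi/2),down(Y-np.pi/2)]
J=[robot.inverse_kinematics([.537,-.1926,.1],q) for q in qs];print([None if j is None else j.round(2) for j in J])
q=min(zip(qs,J),key=lambda t:9 if t[1] is None else abs(t[1][5]))[0]
robot.command_gripper(.05,40)
robot.reach([*m,.10],q);robot.line_to([*m,.0115],vel=.08,until_force=8);zb=robot.read_eef_pos()[2]
robot.command_gripper(0,50);e=robot.read_eef_pos();print("w",robot.read_gripper_width(),e,robot.read_gripper_force())
robot.line_to([*m,.10],vel=.1);print("w",robot.read_gripper_width(),robot.read_ft_force())
t=np.array([.5371,-.1926])
robot.line_to([*t,.10],vel=.15);robot.line_to([*t,.048],vel=.08)
f0=robot.read_ft_force()
hit=robot.line_to([*t,.0235],vel=.025,until_force=8)
print(hit,zb,robot.read_eef_pos(),robot.read_ft_force()-f0,robot.read_wrist_torque(),robot.read_gripper_width(),robot.read_time())
E
```

```text
[array([-0.55,  0.32,  1.72, -0.  ,  1.1 , -2.57]), array([-0.55,  0.32,  1.72, -0.  ,  1.1 ,  0.57])]
w 0.024491065491020612 [ 5.01207528e-01 -2.56156728e-04  1.22307695e-02] 50.28398394584656
w 0.025145752636513613 [ 0.38002267 -0.76168071 -1.22301768]
True 0.012029885857371709 [ 0.53677389 -0.19242506  0.02425772] [-0.60969227 -0.45185797  5.90296387] [ 0.0121957  -0.01109768 -0.03632587] 0.02459470904068852 30.3333
```

It stopped at z = 24.26 mm, against 24.2 expected when home, so it is seated. Next: release, check, then swing the lever.

```bash
cat > lev.py <<'E'
from h import *
Y=.449;t=np.array([.5371,-.1926]);P=t-.039*np.array([np.cos(Y),np.sin(Y)])
q=down(Y-np.pi/2)
hp=lambda th,z=.060,r=.046:[*(P+r*np.array([np.cos(Y+th),np.sin(Y+th)])),z]
E
python3 - <<'E'
from lev import *
robot.command_gripper(.042);p=robot.read_eef_pos();robot.line_to([*p[:2],.13],vel=.12)
robot.reach([.40,.0,.25],q)
c=robot.camera("top");print("module",module(c,(335,200,400,270),.040),"want",t,robot.read_time())
g=c["frame"].max(2)
robot.reach(hp(2.02,.13),q);print(robot.read_q().round(2))
print(robot.line_to(hp(2.02),vel=.08,until_force=6),robot.read_eef_pos())
robot.command_gripper(0,30);print("w",robot.read_gripper_width(),robot.read_ft_force(),hp(2.02))
cv2.imwrite("pics/top4.png",robot.camera("top")["frame"]);s=robot.camera("scene")["frame"]
A=np.hstack([cv2.resize(x,(400,400),interpolation=cv2.INTER_CUBIC) for x in(c["frame"][200:270,335:405],s[140:230,115:205])])
cv2.imwrite("pics/t4.png",cv2.convertScaleAbs(A,alpha=1.4));print(robot.read_time())
E
```

```text
module (array([ 0.53595564, -0.1900366 ]), np.float64(0.4529678028948463), [np.float64(0.0322), np.float64(0.0522)]) want [ 0.5371 -0.1926] 32.7667
[-0.61  0.13  1.88  0.    1.13  0.51]
False [ 0.46638907 -0.18114273  0.06045406]
w 0.011624993752114508 [-1.61011102  2.46355286  5.99528017] [np.float64(0.4659840014525094), np.float64(-0.18086979043385082), 0.06]
35.1667
```

View pics/t4.png

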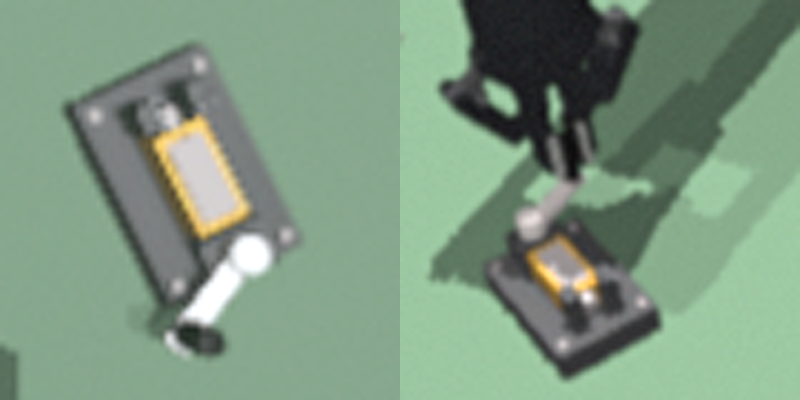

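The module sits in the pocket (left view, centred near (202,178)) with the barrel between the posts. In the right view the fingers hold the lever handle near (570,150). Swinging it shut.

```bash
python3 - <<'E'
from lev import *
th=np.linspace(2.02,0,13)[1:]
for a in th:
    r=robot.line_to(hp(a),vel=.07,until_force=30)
    e=robot.read_eef_pos()[:2]-P;ang=np.arctan2(e[1],e[0])-Y
    print(round(a,2),r,ang.round(3),np.hypot(*e).round(4),robot.read_ft_force().round(1))
    if r: break
else:
    print(robot.line_to(hp(-.06),vel=.03,until_force=14),robot.read_ft_force().round(1))
e=robot.read_eef_pos()[:2]-P;print(np.arctan2(e[1],e[0])-Y,robot.read_gripper_width(),robot.read_time())
E
```

```text
1.85 False 1.854 0.0459 [-2.9  2.   5.9]
1.68 False 1.682 0.0461 [-3.   1.9  6.5]
1.52 False 1.513 0.0465 [-3.2  3.1  6.8]
1.35 False 1.349 0.0472 [-3.5  5.4  8.7]
1.18 False 1.185 0.0482 [-3.9  9.2 12. ]
1.01 False 1.029 0.0493 [-3.2 15.  12.5]
0.84 False 0.87 0.0506 [-1.3 20.5 14.8]
0.67 False 0.714 0.052 [ 2.9 27.1 14.9]
0.5 False 0.554 0.0535 [ 9.  32.6 12.5]
0.34 False 0.367 0.0533 [15.9 25.9  2.6]
0.17 False 0.175 0.0522 [19.1 18.4 -3. ]
0.0 False 0.009 0.0512 [17.5 12.8 -3.7]
False [13.8 20.5  1.5]
0.003477603583451727 0.011549518274006333 38.5167
```

The lever followed, but with a growing radial force, so I look before releasing.

```bash
python3 - <<'E'
from lev import *
print(robot.read_eef_pos(),robot.read_tool_rot(),q,robot.read_ft_force().round(1))
robot.command_gripper(.035);robot.wait(.2);print(robot.read_eef_pos(),robot.read_ft_force().round(1))
p=robot.read_eef_pos();robot.line_to([*p[:2],.15],vel=.12)
robot.reach([.40,.0,.25],q);robot.wait(.3)
c=robot.camera("top");s=robot.camera("scene")
A=np.hstack([cv2.resize(x,(400,400),interpolation=cv2.INTER_CUBIC) for x in(c["frame"][200:270,335:405],s["frame"][140:230,115:205])])
cv2.imwrite("pics/t5.png",cv2.convertScaleAbs(A,alpha=1.4));print(robot.read_time())
px=lambda cam,z,r:proj(cam,[hp(0,z,r)])[0]
for z,r in((.049,0),(.055,0),(.049,.054),(.085,.046)): print(z,r,((px(c,z,r)-[335,200]+.5)*400/70).round(),(400+(px(s,z,r)-[115,140]+.5)*[1,1]*400/90).round())
E
```

```text
[ 0.54803794 -0.18713211  0.06053405] [-0.00264247  0.97493701  0.22242741  0.00410965] [0.         0.97490554 0.22261894 0.        ] [13.8 20.5  1.5]
[ 0.54435476 -0.19246471  0.05994235] [0.4 0.6 0.5]
41.3833
0.049 0 [248. 254.] [531. 622.]
0.055 0 [253. 255.] [529. 616.]
0.049 0.054 [195. 146.] [572. 670.]
0.085 0.046 [229. 163.] [555. 622.]
```

View pics/t5.png

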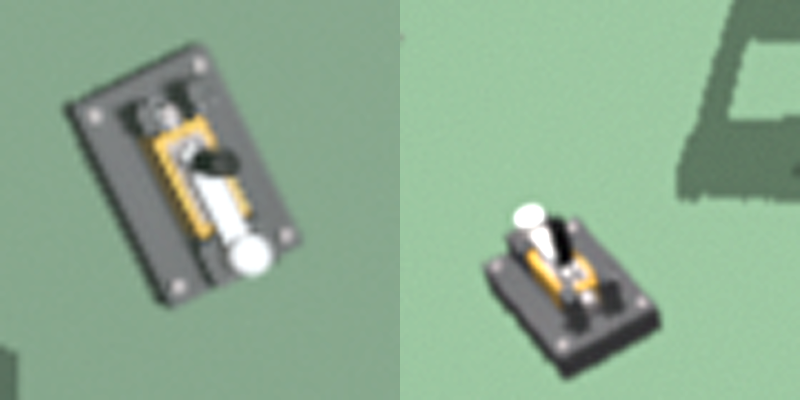

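The lever lies along the socket over the module, with the handle near (225,163) in the left view against (229,163) predicted for shut. The tangential force rose to about 12 N with no motion, which means it is on its stop. I'll confirm with one light push on the handle using closed fingers, then hand in.

```bash
python3 - <<'E'
from lev import *
v=np.array([-np.sin(Y),np.cos(Y)]);h=np.array(hp(0)[:2])
robot.command_gripper(0,30)
a=h+.045*v
robot.reach([*a,.15],q);robot.line_to([*a,.062],vel=.1,until_force=6)
r=robot.line_to([*(h+.0*v),.062],vel=.03,until_force=3)
d1=(robot.read_eef_pos()[:2]-h)@v
r2=robot.line_to([*(h-.005*v),.062],vel=.02,until_force=9)
d2=(robot.read_eef_pos()[:2]-h)@v
print(r,d1,r2,d2,robot.read_ft_force().round(1))
robot.line_to([*a,.062],vel=.08);robot.line_to([*a,.15],vel=.12);robot.reach([.40,.0,.25],q);robot.wait(.3)
c=robot.camera("top")
g=c["frame"].max(2);print("time",robot.read_time())
m=cv2.inRange(c["frame"],(200,200,200),(255,255,255));k=blob(m,(360,225,395,255));print("hub",cv2.minAreaRect(k))
print("lid centre",cast(c,cen(blob(((c["frame"].astype(int)[...,1]-c["frame"].astype(int)[...,2])<12).astype(np.uint8)*255,(120,235,190,310))),.009))
E
```

```text
True 0.02081937394679038 True 0.02097445195497432 [ 0.2 -0.3  0.2]
time 47.5833Traceback (most recent call last):
  File "<stdin>", line 14, in <module>
  File "h.py", line 18, in blob
    return max(k,key=cv2.contourArea)
ValueError: max() iterable argument is empty
```

The closed fingers met the handle 20.8 mm off the shut line (expected 6.5 + 14.5 = 21.0), and it did not move under a further 9 N. The lever is fully shut, so I hand in.

```bash
python3 -c "
from station import robot
print(robot.read_ft_force().round(1));print(robot.finish_job())"
```

```text
[-0.1 -0.2 -0.2]
the job is handed in; nothing more can be done
None
```

Job handed in at about 48 s: the lid is flat on the bench knob up, the module is fully home in the socket, and the lever is shut on its stop; nothing went near the jar, lens or dish, though I did not re-measure them at the end.

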